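# Index the lens arm over the wafer

## Task

Swing the inspection lens one hole sideways so that it stands over the wafer: hook a fingertip through the pull ring, lift the spring index pin clear of its hole, swing the arm towards the chuck that carries the wafer, and let the pin drop fully home in that next hole. Do not force the ring or squeeze it hard, and leave the things lying around the stage where they are.

Things in the scene. Friction and masses are not known exactly. Their poses are not given: they have to be found in the camera images.
- stage: fixed black plate, 285 x 400 x 12 mm. Origin on the table below the middle hole; x points to the arm's pivot, 190 mm off, away from the robot but for a yaw of up to 0.3 rad; z up. On it an arc-shaped index plate (36 mm wide, top 43 mm above the table) has five 10 mm holes at 190 mm radius about the pivot, 0.5 rad (95 mm) apart. The arm starts in the middle hole
- pivot (a point): point on the arm's vertical pivot axis at the height of the index plate's top, 190 mm from the pin; axes as the stage's
- ring_center (a point): centre of the upright steel pull ring atop the index pin, 125 mm above the table with the pin home. 50 mm clear inside, wire 6 mm thick. x points along the arm to the pivot, square to the ring's plane (a fingertip tilted forward and down enters along x), y across the arm, z up. The ring turns with the arm, 190 mm from the pivot axis, and neither tilts nor turns on the pin
- plunger (a joint): lift of the index pin and ring, m: 0 = fully home, stop at 0.018. A spring pulls it down, 3 N at 0 rising to 6 N. The pin is 8 mm thick with a round tip, goes 10 mm into its hole and is clear from 0.010; let go between holes it rests on the plate at 0.010; let go within about 3 mm of a hole's middle it drops in by itself
- lens_arm (a joint): angle of the swing arm about the pivot, rad: 0 = middle hole (start), holes at -1.0, -0.5, 0, 0.5 and 1.0; positive is anticlockwise from above, so the ring end moves towards the stage's -y (right, seen from the robot). With the pin clear it turns with slight friction and stays where it is left
- boss (a point): middle of the top of the boss (24 mm diameter) on the arm that guides the pin, under the ring, 80 mm above the table. The flat arm beneath is 22 mm wide, its top 55 mm above the table, and ends 20 mm beyond the boss's middle on the robot's side
- lens (a point): centre of the round glass lens (72 mm outside diameter, black rim, 50 mm above the table) in the middle of the arm, 105 mm from the pivot
- wafer (a point): centre of the top of the wafer, a round disc of 75 mm with a grid of dies, on a round metal chuck of 84 mm. It lies 31 mm above the table, 105 mm from the pivot, below where the lens stands in one of the two holes next to the middle one (left or right varies)
- bare (a point): centre of the top of the other chuck, the same but with no wafer, only ring grooves on its face; 30 mm above the table, below the hole on the other side
- jar_mid (a point): bystander: middle of a small amber glass jar, 38 mm diameter, 42 mm high, loose on the table
- tweezers_mid (a point): bystander: middle of steel tweezers, 127 mm long, lying on the table, loose
- wafer_box_mid (a point): bystander: middle of a flat round wafer box, 90 mm diameter, 20 mm high, loose on the table
- wand_mid (a point): bystander: middle of a black vacuum wand, 155 mm long, 14 mm thick, lying on the table, loose

How it is judged:
By the outcome, as a careful person would: the job done as asked, in the order asked, and still so for the second after the job is handed in, with the robot touching nothing.
It also fails if it takes over 38 s, if anything falls off the work surface, if the arm or the gripper's body presses on something with over 40 N, if the wrist force passes 120 N, or if a joint passes its speed limit or range.

## Robot

A 6-joint arm with a two-finger parallel gripper is mounted at the origin on the work surface. World frame = base frame: x ahead of the robot, y to its left, z up, the work surface at z = 0. Lengths are in mm, angles in rad, forces in N, time in s.
With the tool pointing down it reaches from about 250 to 775 mm from the base axis. Payload 4 kg.
Tool frame: the origin (TCP) lies on the mounting face of the last link; the fingertips stand arm.tip_reach ahead of it and the grasp point (between the pads) lies 180 mm ahead of it (arm.tip_reach is the distance from the TCP to the fingertips, in mm); z points along the fingers, y is the line along which they close (so a half turn about z gives the same grasp; the last joint's range is limited). The gripper opens to 94 mm and grips with 3 to 60 N. Pads are 16 mm wide; open, the fingers measure 119 mm over their backs; the gripper's body (75 mm by 177 mm) begins 78 mm behind the grasp point.
Start: joints at [-1.424, 0.087, 1.371, -0, 1.684, -0.103], TCP at [135.959, -532.931, 404.706] pointing down, gripper open.
Joint ranges: [-3.1, 3.1], [-0.76, 2.03], [0.27, 2.55], [-1.08, 4.22], [0.17, 2.65], [-2.57, 2.57]. Speed limits (rad/s): [2.79, 2.79, 3.14, 3.14, 3.14, 3.14].

## Interface

Orientations are given as a 3x3 rotation matrix whose columns are the frame's x, y, z axes.
In Python, from bench import arm gives the robot as it stands. The module is installed in compiled form; this text tells all that it offers.
- The arm moves only by the tool move_arm, never from a script. Its argument "commands" is a list of rows, each a list of 3 entries, a list of its own where there are three numbers: the opening, from -1 (shut) to 1 (fully open), then the shift along the tool's x, y, z as a fraction of full scale, then the turn about the tool's z as a fraction of full scale. A call has 1 to 12 rows; each row is the pose to reach, as a shift and turn from the pose commanded when the call began, along the tool's axes at that moment, turning the shorter way round; what a row does not reach only later rows make up. Full scale, the value 1, is 10 cm for a shift and 360 degrees for a turn. A row lasts 1/10 s, in which the tool goes at most 50 mm and 8.59 degrees, less where a joint would pass 70% of its speed; a pose out of reach is approached as far as the arm can. A call with a number of a shift or a turn outside -1 to 1 is refused whole. A call with a gripper value outside its range is refused whole. The fingers move at their own pace and stop on an object; the grip force is fixed at half the most. Time passes only in rows, so rows that repeat a pose let the fingers close. It gives the time, the measured TCP pose, the force, the opening and the grip force at its end, in the units of the state.
- arm.get_state(): the state, without advancing time (a new reading comes with each control period).
- arm.grab_frame(name): name is "scene" or "top" or "wrist"; returns the picture (480x640x3 uint8, red, green, blue); there is no depth.
- arm.camera_model(name): a dict with "K" (3x3 intrinsics, pixels), "world_to_cam" (4x4, takes a point from world to camera coordinates). Camera axes: x right, y up, looking along -z (the intrinsics and any distortion apply to the point x, -y, -z); pixel columns grow to the right and rows downward; lengths in mm; the calibration is good to about 2 mm. A picture is of the moment at which its call begins: read the wrist's pose just before it. camera_model takes no time and is no camera call; for the wrist camera it gives the pose at the moment of the call.
- arm.hand_in(): hands the job in; it is judged then, once.
The state is a dict: "time_s": time; "joints": joint angles; "joint_velocities": joint speeds; "tau": joint torques, N m; "ee_pos": TCP position; "tcp_rot": TCP orientation; "ft_force": force on the tool from outside, world axes, zero at the start; "torque": the same for the moment, N m; "opening": opening from 0.0 (shut) to 1.0 (fully open); "grip_force": force on a finger pad.
Only numpy, scipy, OpenCV 4.12 (cv2) and the standard library are available. Lean on these libraries where they do the work, as an engineer would, in place of code of your own. Each camera call takes 0.05 s, during which the arm holds its last target. There are 200 camera calls.

## Working session

There is one attempt and no reset: what is moved stays moved. The work goes in short steps, Python scripts to look and compute and a tool call to move; the robot and the scene stay as the last step left them, time stands still between calls to the robot, and variables do not carry over. Pictures are saved under pics/ and viewed, at most 10 in all, crops included, and the job is handed in when it is done.

Besides the shell and the picture viewer there is one more tool, called after "Request:" as a command line: name --argument value ..., lists and objects as JSON in quotes. move_arm: Moves the arm, as the interface text tells. Its arguments: {"type":"object","properties":{"commands":{"type":"array"}},"required":["commands"]}

```bash
mkdir -p pics; python3 - <<'E'
from bench import arm
import cv2
for n in("scene","top"):
    im=arm.grab_frame(n); cv2.imwrite(f"pics/{n}0.png",im[:,:,::-1])
    m=arm.camera_model(n); print(n,m)
s=arm.get_state(); print(s, arm.tip_reach)
E
```

```text
scene {'K': array([[434.47380181,   0.        , 316.20725415],
       [  0.        , 434.47380181, 239.28919875],
       [  0.        ,   0.        ,   1.        ]]), 'world_to_cam': array([[-6.30754608e-01,  7.75975735e-01, -3.20680021e-03,
         3.52681312e+02],
       [-5.07401399e-01, -4.09309285e-01,  7.58293960e-01,
         2.39998720e+02],
       [ 5.87105139e-01,  4.79924544e-01,  6.51904891e-01,
        -1.39478117e+03],
       [ 0.00000000e+00,  0.00000000e+00,  0.00000000e+00,
         1.00000000e+00]])}
top {'K': array([[477.06720926,   0.        , 317.1071902 ],
       [  0.        , 477.06720926, 240.15928987],
       [  0.        ,   0.        ,   1.        ]]), 'world_to_cam': array([[ 6.20809144e-02, -9.98069127e-01, -1.99440902e-03,
        -6.13689178e+00],
       [ 9.72769289e-01,  6.00599092e-02,  2.23858700e-01,
        -6.19046060e+02],
       [-2.23306674e-01, -1.58374526e-02,  9.74619569e-01,
        -8.15205169e+02],
       [ 0.00000000e+00,  0.00000000e+00,  0.00000000e+00,
         1.00000000e+00]])}
{'time_s': 0.1, 'joints': array([-1.42409474e+00,  8.79037019e-02,  1.37211714e+00, -6.07854550e-05,
        1.68356420e+00, -1.03117497e-01]), 'joint_velocities': array([-0.0003859 , -0.0033341 , -0.0031683 , -0.00040484,  0.0009562 ,
        0.00025793]), 'tau': array([ 2.72527148e-03, -3.41251767e+01, -3.03301799e+01,  7.21009634e-02,
        3.04348301e-02, -9.57888506e-05]), 'ee_pos': array([ 135.93905088, -532.8374829 ,  403.60134068]), 'tcp_rot': array([[ 9.68958868e-01,  2.47221740e-01, -3.50989719e-04],
       [ 2.47221947e-01, -9.68956892e-01,  1.96215750e-03],
       [ 1.44994086e-04, -1.98802228e-03, -9.99998013e-01]]), 'ft_force': array([-0.28026211,  0.12726157, -0.54237146]), 'torque': array([ 0.01013182, -0.0060661 , -0.0735783 ]), 'grip_force': 0.0, 'opening': 1.0016118378774834} 199.2
```

View pics/scene0.png

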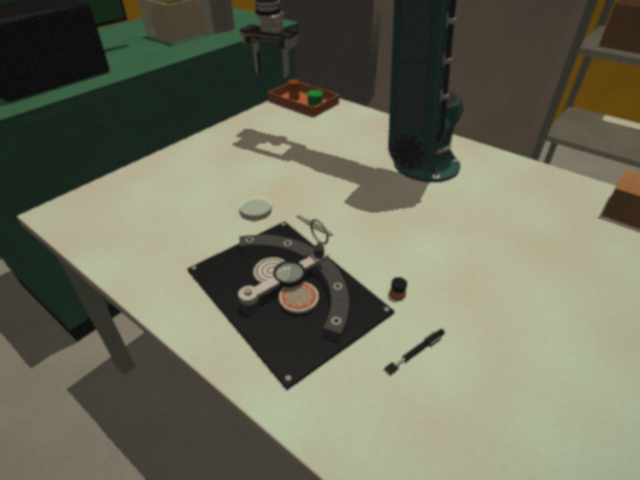

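View pics/top0.png

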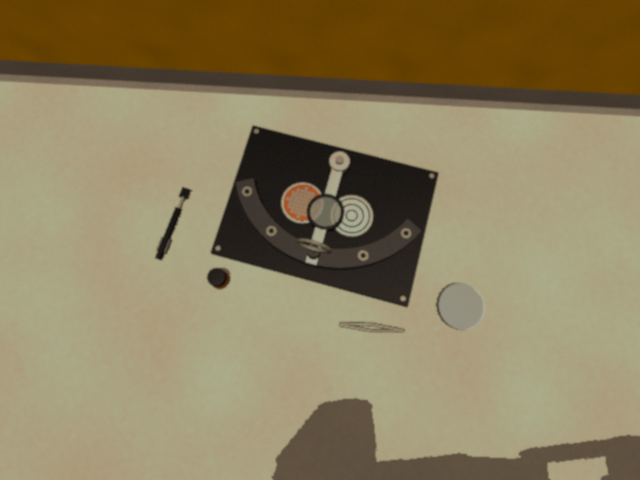

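The top view shows the wafer, an orange die grid, at (302,201), to the left (+y) of the lens at (325,212). The bare chuck is at (351,215), the pivot at (339,160) and the ring at (314,245). The free holes are at (247,191), (271,231), (363,255) and (406,233). The arm therefore has to swing to -0.5. Next I'll measure the stage from the hole pixels.

```bash
cat > h.py <<'E'
import numpy as np, cv2
from bench import arm
def ray(cam,u,v):
    K,T=cam["K"],cam["world_to_cam"]; R,t=T[:3,:3],T[:3,3]
    d=R.T@np.array([(u-K[0,2])/K[0,0],-(v-K[1,2])/K[1,1],-1.]); return -R.T@t,d
def onz(cam,u,v,z):
    o,d=ray(cam,u,v); return o+d*(z-o[2])/d[2]
def proj(cam,p):
    K,T=cam["K"],cam["world_to_cam"]; c=T[:3,:3]@np.asarray(p,float)+T[:3,3]
    return K[0,0]*c[0]/-c[2]+K[0,2], K[1,1]*-c[1]/-c[2]+K[1,2]
def tri(c1,p1,c2,p2):
    A=[];b=[]
    for c,p in((c1,p1),(c2,p2)):
        o,d=ray(c,*p); d=d/np.linalg.norm(d); M=np.eye(3)-np.outer(d,d); A.append(M); b.append(M@o)
    return np.linalg.lstsq(np.vstack(A),np.hstack(b),rcond=None)[0]
E
python3 - <<'E'
from h import *
from scipy.optimize import least_squares
cam=arm.camera_model("top"); sc=arm.camera_model("scene")
def refine(g,u,v,r=7):
    p=g[v-r:v+r+1,u-r:u+r+1].astype(float); w=np.clip(p-np.median(p)-15,0,None); y,x=np.mgrid[-r:r+1,-r:r+1]
    return u+(w*x).sum()/w.sum(), v+(w*y).sum()/w.sum()
g=cv2.imread("pics/top0.png",0)
hp=[refine(g,*p) for p in((247,191),(271,231),(363,255),(406,233))]
H=np.array([onz(cam,u,v,43)[:2] for u,v in hp]); ang=np.array([-1,-.5,.5,1])
def holes(q,a): 
    yw=q[2]+np.asarray(a); return np.c_[q[0]-190*np.cos(yw),q[1]-190*np.sin(yw)]
f=least_squares(lambda q:(holes(q,ang)-H).ravel(),[690,-20,-.2])
print("pivot xy yaw",f.x,"res",f.fun.reshape(-1,2).round(1).tolist())
q=f.x; h0=holes(q,[0])[0]; h1=holes(q,[-.5])[0]; print("hole0",h0,"hole-0.5",h1)
for n,z in(("ring",125),("boss",80)): print(n,proj(cam,[*h0,z]),proj(sc,[*h0,z]))
print("ring top/bot scene",proj(sc,[*h0,153]),proj(sc,[*h0,97]),"top",proj(cam,[*h0,153]))
c=q[:2]-105*np.array([np.cos(q[2]-.5),np.sin(q[2]-.5)]); print("wafer pred px",proj(cam,[*c,31]),"scene",proj(sc,[*c,31]))
print("scene holes",[np.round(proj(sc,[*p,43]),1) for p in holes(q,ang)])
for n,p,z in(("box",(461,306),20),("jar",(219,277),42),("twz",(372,327),3),("wand",(173,223),10)): print(n,onz(cam,*p,z))
E
```

```text
pivot xy yaw [ 7.82622453e+02 -7.09270587e-01 -2.06204449e-01] res [[-0.2, 0.0], [0.3, 0.1], [-0.0, -0.1], [-0.0, 0.0]]
hole0 [596.64758629  38.19251526] hole-0.5 [638.06466266 122.59135895]
ring (np.float64(312.8022969099432), np.float64(244.98605022529372)) (np.float64(318.77302632738787), np.float64(231.74045753548216))
boss (np.float64(313.0681974213265), np.float64(250.26011733751403)) (np.float64(318.76011920510757), np.float64(247.18915215850302))
ring top/bot scene (np.float64(318.78146997542405), np.float64(221.63415055373684)) (np.float64(318.7649027982211), np.float64(241.46361027490707)) top (np.float64(312.6221323244644), np.float64(241.41253278406245))
wafer pred px (np.float64(301.99428469411595), np.float64(201.9413609304532)) scene (np.float64(298.2852823767625), np.float64(295.6824286739575))
scene holes [array([335.8, 321.2]), array([337.3, 286.5]), array([287.1, 243.2]), array([248.9, 239.8])]
box [ 518.34131527 -248.20601789   20.        ]
jar [542.23393706 212.67174216  42.        ]
twz [469.41112527 -82.53514423   3.        ]
wand [649.4375829  323.44404517  10.        ]
```

Request:
move_arm --commands '[[-1, [0, 0, 0], 0], [-1, [0.5, 0, 0], 0]]'

```text
time_s: 0.3
ee_pos: [181.1, -522.0, 404.1]
tcp_rot: [[0.971, 0.239, -0.003], [0.239, -0.971, -0.0], [-0.003, -0.0, -1.0]]
ft_force: [0.8, -1.4, 0.2]
opening: 0.865
grip_force: 0.0
```

The hole fit residuals are under 0.3 mm, and the predicted wafer pixel matches the image. The ring is at about (596.6, 38.2, 125), and the target hole is at (638, 122.6). The ring has to be entered with a tilted finger, but the moves keep the tool's axis direction. I'll see what the arm does at its reach limit, heading about -0.45 rad.

Request:
move_arm --commands '[[-1, [0.5, -0.05, 0], 0.022], [-1, [1, -0.1, 0], 0.044], [-1, [1, -0.1, 0], 0.066], [-1, [1, -0.1, 0], 0.088], [-1, [1, -0.1, 0], 0.11]]'

```text
time_s: 0.8
ee_pos: [279.6, -485.7, 404.3]
tcp_rot: [[0.902, -0.431, -0.0], [-0.431, -0.902, 0.001], [-0.001, -0.0, -1.0]]
ft_force: [0.1, 0.4, 0.1]
opening: 0.439
grip_force: 0.0
```

Request:
move_arm --commands '[[-1, [0.35, -0.35, 0], 0], [-1, [0.7, -0.7, 0], 0], [-1, [1, -1, 0], 0]]'

```text
time_s: 1.1
ee_pos: [413.5, -437.7, 404.4]
tcp_rot: [[0.904, -0.428, 0.0], [-0.428, -0.904, 0.0], [-0.0, -0.0, -1.0]]
ft_force: [-1.5, -1.0, -0.4]
opening: 0.186
grip_force: 0.0
```

Request:
move_arm --commands '[[-1, [0.35, -0.35, 0], 0], [-1, [0.7, -0.7, 0], 0], [-1, [1, -1, 0], 0]]'

```text
time_s: 1.4
ee_pos: [547.2, -389.5, 404.2]
tcp_rot: [[0.905, -0.426, -0.0], [-0.426, -0.905, 0.0], [-0.0, -0.0, -1.0]]
ft_force: [-0.3, -0.4, 0.0]
opening: 0.004
grip_force: 0.0
```

Request:
move_arm --commands '[[-1, [0.35, -0.35, 0], 0], [-1, [0.7, -0.7, 0], 0], [-1, [1, -1, 0], 0], [-1, [1, -1, 0], 0]]'

```text
time_s: 1.8
ee_pos: [683.0, -339.8, 399.8]
tcp_rot: [[0.907, -0.421, -0.003], [-0.421, -0.907, 0.004], [-0.004, -0.002, -1.0]]
ft_force: [-1.0, 0.3, -0.9]
opening: 0.008
grip_force: 0.0
```

Request:
move_arm --commands '[[-1, [0.5, 0, 0], 0], [-1, [1, 0, 0], 0], [-1, [1, 0, 0], 0], [-1, [1, 0, 0], 0]]'

```text
time_s: 2.2
ee_pos: [757.1, -381.0, 393.5]
tcp_rot: [[0.904, -0.428, 0.003], [-0.428, -0.904, -0.001], [0.003, -0.0, -1.0]]
ft_force: [0.1, 0.7, 0.2]
opening: 0.005
grip_force: 0.0
```

Request:
move_arm --commands '[[-1, [0.5, 0, 0], 0], [-1, [1, 0, 0], 0], [-1, [1, 0, 0], 0], [-1, [1, 0, 0], 0], [-1, [1, 0, 0], 0]]'

```text
time_s: 2.7
ee_pos: [773.7, -386.0, 372.9]
tcp_rot: [[0.903, -0.427, 0.045], [-0.427, -0.904, -0.023], [0.051, 0.001, -0.999]]
ft_force: [-0.8, -0.6, -0.2]
opening: 0.005
grip_force: 0.0
```

```bash
python3 -c "
from bench import arm
s=arm.get_state(); print(s['joints'].round(3), s['ee_pos'].round(1), s['tcp_rot'].round(3))"
```

```text
[-0.529  0.909  0.274  0.003  1.907  1.485] [ 773.7 -386.   372.9] [[ 0.903 -0.427  0.045]
 [-0.427 -0.904 -0.023]
 [ 0.051  0.001 -0.999]]
```

The arm sits at its elbow limit and the tool has tilted outward by 0.05 rad. I'll push further to see whether the tilt builds up and stays.

Request:
move_arm --commands '[[-1, [0.5, 0, 0], 0], [-1, [1, 0, 0], 0], [-1, [1, 0, 0], 0], [-1, [1, 0, 0], 0]]'

```text
time_s: 3.1
ee_pos: [789.1, -391.5, 346.6]
tcp_rot: [[0.901, -0.427, 0.076], [-0.425, -0.904, -0.038], [0.085, 0.002, -0.996]]
ft_force: [-0.2, 0.1, -0.4]
opening: 0.004
grip_force: 0.0
```

Request:
move_arm --commands '[[-1, [0.5, 0, 0], 0], [-1, [1, 0, 0], 0], [-1, [1, 0, 0], 0], [-1, [1, 0, 0], 0]]'

```text
time_s: 3.5
ee_pos: [801.8, -395.9, 327.8]
tcp_rot: [[0.897, -0.427, 0.111], [-0.424, -0.904, -0.055], [0.124, 0.003, -0.992]]
ft_force: [-0.9, -0.7, 0.1]
opening: 0.003
grip_force: 0.0
```

Request:
move_arm --commands '[[-1, [-0.5, 0, 0], 0], [-1, [-1, 0, 0], 0]]'

```text
time_s: 3.7
ee_pos: [736.3, -365.5, 315.8]
tcp_rot: [[0.897, -0.427, 0.11], [-0.424, -0.904, -0.055], [0.123, 0.002, -0.992]]
ft_force: [1.2, -0.5, 0.7]
opening: 0.008
grip_force: 0.0
```

The tilt stays and adds up, so pushing on against the reach limit will give the forward tilt I need.

Request:
move_arm --commands '[[-1, [1, 0, -0.5], 0], [-1, [1, 0, -0.5], 0], [-1, [1, 0, -0.5], 0], [-1, [1, 0, -0.5], 0], [-1, [1, 0, -0.5], 0], [-1, [1, 0, -0.5], 0], [-1, [1, 0, -0.5], 0], [-1, [1, 0, -0.5], 0]]'

```text
time_s: 4.5
ee_pos: [790.8, -390.2, 370.4]
tcp_rot: [[0.894, -0.427, 0.137], [-0.422, -0.904, -0.068], [0.153, 0.003, -0.988]]
ft_force: [0.2, 0.2, -1.1]
opening: 0.005
grip_force: 0.0
```

Request:
move_arm --commands '[[-1, [1, 0, 0], 0], [-1, [1, 0, 0], 0], [-1, [1, 0, 0], 0], [-1, [1, 0, 0], 0]]'

```text
time_s: 4.9
ee_pos: [803.2, -394.6, 353.5]
tcp_rot: [[0.888, -0.427, 0.17], [-0.419, -0.904, -0.084], [0.19, 0.004, -0.982]]
ft_force: [0.1, -0.2, 0.4]
opening: 0.006
grip_force: 0.0
```

Request:
move_arm --commands '[[-1, [1, 0, -1], 0], [-1, [1, 0, -1], 0], [-1, [1, 0, -1], 0], [-1, [1, 0, -1], 0]]'

```text
time_s: 5.3
ee_pos: [783.4, -383.4, 419.3]
tcp_rot: [[0.88, -0.428, 0.207], [-0.415, -0.904, -0.102], [0.231, 0.004, -0.973]]
ft_force: [-0.6, 0.4, -0.7]
opening: 0.008
grip_force: 0.0
```

Request:
move_arm --commands '[[-1, [1, 0, -0.3], 0], [-1, [1, 0, -0.3], 0]]'

```text
time_s: 5.5
ee_pos: [786.7, -383.9, 425.5]
tcp_rot: [[0.872, -0.428, 0.24], [-0.411, -0.904, -0.118], [0.268, 0.005, -0.964]]
ft_force: [0.4, 0.3, 0.8]
opening: 0.007
grip_force: 0.0
```

Request:
move_arm --commands '[[-1, [1, 0, -0.3], 0], [-1, [1, 0, -0.3], 0]]'

```text
time_s: 5.7
ee_pos: [788.4, -383.7, 435.3]
tcp_rot: [[0.862, -0.428, 0.273], [-0.406, -0.904, -0.134], [0.304, 0.005, -0.953]]
ft_force: [-0.8, -0.5, 0.7]
opening: 0.003
grip_force: 0.0
```

Request:
move_arm --commands '[[-1, [1, 0, -0.3], 0], [-1, [1, 0, -0.3], 0]]'

```text
time_s: 5.9
ee_pos: [788.8, -383.0, 447.8]
tcp_rot: [[0.85, -0.428, 0.306], [-0.4, -0.904, -0.151], [0.341, 0.005, -0.94]]
ft_force: [0.5, 0.4, -1.1]
opening: 0.005
grip_force: 0.0
```

Request:
move_arm --commands '[[-1, [1, 0, -0.3], 0], [-1, [1, 0, -0.3], 0]]'

```text
time_s: 6.1
ee_pos: [788.4, -381.9, 461.8]
tcp_rot: [[0.838, -0.428, 0.339], [-0.394, -0.904, -0.167], [0.378, 0.006, -0.926]]
ft_force: [-0.5, -0.7, -0.2]
opening: 0.002
grip_force: 0.0
```

Request:
move_arm --commands '[[-1, [1, 0, -0.3], 0], [-1, [1, 0, -0.3], 0]]'

```text
time_s: 6.3
ee_pos: [787.3, -380.5, 476.8]
tcp_rot: [[0.824, -0.428, 0.372], [-0.387, -0.904, -0.182], [0.414, 0.006, -0.91]]
ft_force: [-0.3, 0.1, 0.0]
opening: 0.004
grip_force: 0.0
```

Each short call gains about 0.04 rad. I'll continue to about 0.8 rad.

Request:
move_arm --commands '[[-1, [1, 0, 0], 0], [-1, [1, 0, 0], 0]]'

```text
time_s: 6.5
ee_pos: [795.0, -383.5, 473.5]
tcp_rot: [[0.809, -0.428, 0.402], [-0.38, -0.904, -0.197], [0.447, 0.007, -0.894]]
ft_force: [0.8, 0.1, -1.0]
opening: 0.006
grip_force: 0.0
```

Request:
move_arm --commands '[[-1, [1, 0, 0], 0], [-1, [1, 0, 0], 0]]'

```text
time_s: 6.7
ee_pos: [801.5, -386.0, 472.5]
tcp_rot: [[0.794, -0.428, 0.431], [-0.373, -0.904, -0.211], [0.48, 0.007, -0.877]]
ft_force: [-0.7, 1.1, 0.5]
opening: 0.004
grip_force: 0.0
```

Request:
move_arm --commands '[[-1, [1, 0, 0], 0], [-1, [1, 0, 0], 0]]'

```text
time_s: 6.9
ee_pos: [806.6, -387.8, 475.0]
tcp_rot: [[0.777, -0.429, 0.462], [-0.364, -0.904, -0.226], [0.514, 0.007, -0.858]]
ft_force: [0.1, -0.5, 0.4]
opening: 0.006
grip_force: 0.0
```

Request:
move_arm --commands '[[-1, [1, 0, 0], 0], [-1, [1, 0, 0], 0]]'

```text
time_s: 7.1
ee_pos: [810.4, -389.1, 479.9]
tcp_rot: [[0.758, -0.429, 0.492], [-0.355, -0.903, -0.24], [0.547, 0.007, -0.837]]
ft_force: [-0.3, 0.7, -0.3]
opening: 0.005
grip_force: 0.0
```

Request:
move_arm --commands '[[-1, [1, 0, 0], 0], [-1, [1, 0, 0], 0]]'

```text
time_s: 7.3
ee_pos: [813.3, -389.8, 486.7]
tcp_rot: [[0.738, -0.429, 0.521], [-0.346, -0.903, -0.254], [0.579, 0.007, -0.815]]
ft_force: [0.6, -0.3, -0.4]
opening: 0.004
grip_force: 0.0
```

Request:
move_arm --commands '[[-1, [1, 0, 0], 0], [-1, [1, 0, 0], 0]]'

```text
time_s: 7.5
ee_pos: [815.1, -390.2, 495.5]
tcp_rot: [[0.718, -0.429, 0.549], [-0.336, -0.903, -0.267], [0.61, 0.008, -0.792]]
ft_force: [0.3, -0.4, -0.0]
opening: 0.004
grip_force: 0.0
```

Request:
move_arm --commands '[[-1, [1, 0, 0], 0], [-1, [1, 0, 0], 0]]'

```text
time_s: 7.7
ee_pos: [816.0, -390.1, 506.2]
tcp_rot: [[0.695, -0.429, 0.577], [-0.324, -0.903, -0.281], [0.642, 0.008, -0.767]]
ft_force: [0.0, 0.2, 1.2]
opening: 0.003
grip_force: 0.0
```

Request:
move_arm --commands '[[-1, [1, 0, 0], 0], [-1, [1, 0, 0], 0]]'

```text
time_s: 7.9
ee_pos: [815.8, -389.5, 518.5]
tcp_rot: [[0.672, -0.429, 0.604], [-0.313, -0.903, -0.294], [0.671, 0.008, -0.741]]
ft_force: [-0.3, 0.3, 0.1]
opening: 0.003
grip_force: 0.0
```

Request:
move_arm --commands '[[-1, [1, 0, 0], 0], [-1, [1, 0, 0], 0]]'

```text
time_s: 8.1
ee_pos: [814.6, -388.4, 532.2]
tcp_rot: [[0.648, -0.429, 0.629], [-0.302, -0.903, -0.306], [0.7, 0.008, -0.715]]
ft_force: [0.2, 0.3, -0.7]
opening: 0.007
grip_force: 0.0
```

The tilt is about 44°, heading -0.45 rad, which is midway between the ring's start and end headings. I'll go to a point behind and above the ring.

Request:
move_arm --commands '[[-1, [-0.42, -0.25, -0.24], 0], [-1, [-0.84, -0.49, -0.48], 0], [-1, [-0.84, -0.49, -0.48], 0]]'

```text
time_s: 8.4
ee_pos: [749.7, -301.7, 500.8]
tcp_rot: [[0.656, -0.428, 0.622], [-0.305, -0.904, -0.3], [0.691, 0.007, -0.723]]
ft_force: [1.1, -0.2, 0.2]
opening: 0.005
grip_force: 0.0
```

Request:
move_arm --commands '[[-1, [-0.3, -0.17, -0.16], 0], [-1, [-0.6, -0.34, -0.32], 0], [-1, [-0.84, -0.49, -0.48], 0], [-1, [-0.84, -0.49, -0.48], 0]]'

```text
time_s: 8.8
ee_pos: [685.6, -216.6, 480.5]
tcp_rot: [[0.653, -0.426, 0.626], [-0.302, -0.905, -0.301], [0.695, 0.007, -0.719]]
ft_force: [-0.4, 0.4, -0.5]
opening: 0.009
grip_force: 0.0
```

Request:
move_arm --commands '[[-1, [-0.3, -0.17, -0.16], 0], [-1, [-0.6, -0.34, -0.32], 0], [-1, [-0.84, -0.49, -0.48], 0], [-1, [-0.84, -0.49, -0.48], 0]]'

```text
time_s: 9.2
ee_pos: [622.7, -133.6, 456.8]
tcp_rot: [[0.651, -0.427, 0.628], [-0.301, -0.904, -0.302], [0.697, 0.008, -0.717]]
ft_force: [0.4, -1.0, -0.7]
opening: 0.007
grip_force: 0.0
```

Request:
move_arm --commands '[[-1, [-0.3, -0.17, -0.16], 0], [-1, [-0.6, -0.34, -0.32], 0], [-1, [-0.84, -0.49, -0.48], 0], [-1, [-0.84, -0.49, -0.48], 0]]'

```text
time_s: 9.6
ee_pos: [559.6, -50.0, 432.7]
tcp_rot: [[0.65, -0.427, 0.628], [-0.301, -0.904, -0.303], [0.697, 0.008, -0.717]]
ft_force: [0.8, 0.1, 0.3]
opening: 0.006
grip_force: 0.0
```

Request:
move_arm --commands '[[-1, [-0.3, -0.17, -0.16], 0], [-1, [-0.6, -0.34, -0.32], 0], [-1, [-0.84, -0.49, -0.48], 0], [-1, [-0.84, -0.49, -0.48], 0]]'

```text
time_s: 10.0
ee_pos: [496.5, 34.1, 408.3]
tcp_rot: [[0.65, -0.427, 0.629], [-0.301, -0.904, -0.303], [0.698, 0.008, -0.716]]
ft_force: [0.8, 0.7, 0.6]
opening: 0.007
grip_force: 0.0
```

```bash
cat > st.py <<'E'
from h import *
import sys
s=arm.get_state(); R=s["tcp_rot"]; p=s["ee_pos"]; tip=p+R[:,2]*199.2
C=np.array([596.65,38.19,125.]); 
print("t",s["time_s"],"tcp",p.round(1),"tip",tip.round(1),"j",s["joints"].round(2),"F",s["ft_force"].round(1))
print(R.round(4).tolist())
for d in (60,-30): print("to tip",-d,"past C: tool shift",(R.T@(C-R[:,2]*d-tip)).round(1))
E
python3 st.py
```

```text
t 10.0 tcp [496.5  34.1 408.3] tip [621.7 -26.2 265.6] j [ 0.06 -0.22  1.74 -0.42  0.96  2.19] F [0.8 0.7 0.6]
[[0.6501, -0.4268, 0.6286], [-0.301, -0.9043, -0.3027], [0.6976, 0.0076, -0.7164]]
to tip -60 past C: tool shift [-133.7  -48.6    5.5]
to tip 30 past C: tool shift [-133.7  -48.6   95.5]
```

Request:
move_arm --commands '[[-1, [-0.35, -0.17, -0.2], 0], [-1, [-0.7, -0.34, -0.4], 0], [-1, [-1, -0.486, -0.45], 0], [-1, [-1, -0.486, -0.45], 0]]'

```text
time_s: 10.4
ee_pos: [424.2, 121.9, 368.7]
tcp_rot: [[0.653, -0.426, 0.626], [-0.3, -0.905, -0.303], [0.696, 0.009, -0.718]]
ft_force: [0.9, -0.0, -0.9]
opening: 0.001
grip_force: 0.0
```

Request:
move_arm --commands '[[-1, [-0.337, 0, 0.1], 0], [-1, [-0.337, 0, 0.4], 0], [-1, [-0.337, 0, 0.4], 0], [-1, [-0.337, 0, 0.4], 0], [-1, [-0.337, 0, 0.4], 0]]'

```text
time_s: 10.9
ee_pos: [428.6, 118.2, 319.9]
tcp_rot: [[0.647, -0.431, 0.629], [-0.304, -0.903, -0.305], [0.699, 0.006, -0.715]]
ft_force: [0.0, -0.1, 0.2]
opening: 0.006
grip_force: 0.0
```

```bash
python3 st.py; python3 - <<'E'
from h import *
a=arm.grab_frame("scene")[:,:,::-1]; w=arm.grab_frame("wrist")[:,:,::-1]
c=cv2.resize(a[170:290,260:380],(480,480),interpolation=cv2.INTER_CUBIC)
t=arm.grab_frame("top")[:,:,::-1]; d=cv2.resize(t[190:310,240:400],(640,480))
cv2.imwrite("pics/m1.png",cv2.resize(np.hstack([c,w]),(800,343))); 
E
```

```text
t 10.9 tcp [428.6 118.2 319.9] tip [554.   57.5 177.5] j [ 0.31 -0.26  1.95 -0.64  0.94  2.56] F [ 0.  -0.1  0.2]
[[0.647, -0.4306, 0.6292], [-0.304, -0.9025, -0.305], [0.6992, 0.006, -0.7149]]
to tip -60 past C: tool shift [-3.3 -1.3 10.3]
to tip 30 past C: tool shift [ -3.3  -1.3 100.3]
```

View pics/m1.png

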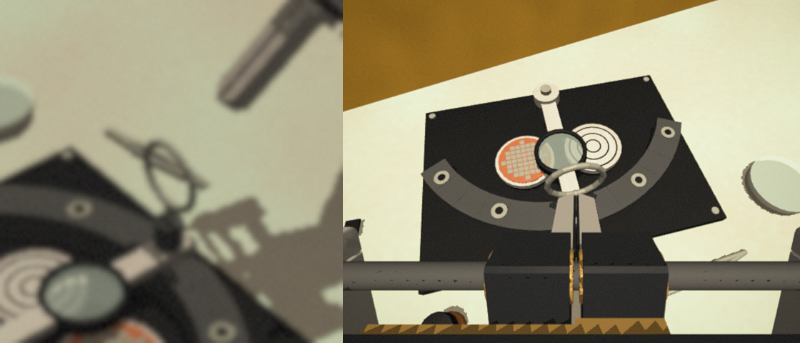

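The wrist view shows the closed fingertips lined up on the ring at (575,178) in the picture. The last joint is almost at its limit (2.56), so I'll turn the tool half round in the negative direction here, clear of everything.

Request:
move_arm --commands '[[-1, [0, 0, 0], -0.25], [-1, [0, 0, 0], -0.25], [-1, [0, 0, 0], -0.25], [-1, [0, 0, 0], -0.25], [-1, [0, 0, 0], -0.25], [-1, [0, 0, 0], -0.25], [-1, [0, 0, 0], -0.25], [-1, [0, 0, 0], -0.25], [-1, [0, 0, 0], -0.25], [-1, [0, 0, 0], -0.25], [-1, [0, 0, 0], -0.25]]'

```text
time_s: 12.15
ee_pos: [427.4, 118.9, 318.7]
tcp_rot: [[0.426, 0.651, 0.629], [0.905, -0.299, -0.304], [-0.01, 0.698, -0.716]]
ft_force: [-0.4, -0.0, 0.3]
opening: 0.006
grip_force: 0.0
```

Request:
move_arm --commands '[[-1, [0, 0, 0], -0.25], [-1, [0, 0, 0], -0.25], [-1, [0, 0, 0], -0.25], [-1, [0, 0, 0], -0.25], [-1, [0, 0, 0], -0.25], [-1, [0, 0, 0], -0.25], [-1, [0, 0, 0], -0.25], [-1, [0, 0, 0], -0.25], [-1, [0, 0, 0], -0.25], [-1, [0, 0, 0], -0.25], [-1, [0, 0, 0], -0.25], [-1, [0, 0, 0], -0.25]]'

```text
time_s: 13.35
ee_pos: [427.4, 118.9, 318.6]
tcp_rot: [[-0.649, 0.429, 0.629], [0.303, 0.903, -0.304], [-0.698, -0.007, -0.716]]
ft_force: [0.5, -0.5, 0.7]
opening: 0.003
grip_force: 0.0
```

```bash
python3 st.py; python3 - <<'E'
from h import *
a=cv2.cvtColor(arm.grab_frame("scene"),cv2.COLOR_RGB2BGR); c=arm.camera_model("scene")
s=arm.get_state(); tip=s["ee_pos"]+s["tcp_rot"][:,2]*199.2
print("tip px",proj(c,tip),"crop x4 origin 260,170"); w=arm.camera_model("wrist")["world_to_cam"]; print("cam pos",-w[:3,:3].T@w[:3,3])
cv2.imwrite("pics/m2.png",cv2.resize(a[170:290,260:380],(600,600),interpolation=cv2.INTER_CUBIC))
E
```

```text
t 13.35 tcp [427.4 118.9 318.6] tip [552.6  58.3 176. ] j [ 0.31 -0.27  1.95 -0.64  0.94 -0.58] F [ 0.5 -0.5  0.7]
[[-0.6488, 0.429, 0.6285], [0.3029, 0.9033, -0.304], [-0.6981, -0.0068, -0.7159]]
to tip -60 past C: tool shift [ 0.9  1.  10.3]
to tip 30 past C: tool shift [  0.9   1.  100.3]
tip px (np.float64(339.05971162125195), np.float64(206.92895605989645)) crop x4 origin 260,170
cam pos [392.71708254 134.43977246 251.98694464]
```

View pics/m2.png

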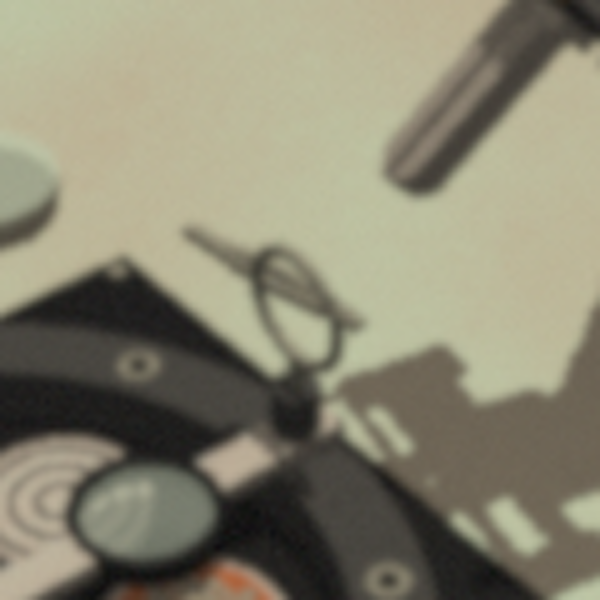

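The tip shows up where predicted, at crop (400,182), and the ring at (299,308) is within about 1 px of its prediction. I'll insert along the finger axis.

Request:
move_arm --commands '[[-1, [0, 0.01, 0.2], 0], [-1, [0, 0.01, 0.4], 0], [-1, [0, 0.01, 0.55], 0], [-1, [0, 0.01, 0.7], 0], [-1, [0, 0.01, 0.85], 0], [-1, [0, 0.01, 0.95], 0], [-1, [0, 0.01, 0.95], 0], [-1, [0, 0.01, 0.95], 0]]'

```text
time_s: 14.2
ee_pos: [487.5, 90.7, 249.9]
tcp_rot: [[-0.649, 0.43, 0.627], [0.303, 0.903, -0.305], [-0.697, -0.008, -0.717]]
ft_force: [0.4, -0.1, -1.0]
opening: 0.005
grip_force: 0.0
```

```bash
python3 st.py; python3 - <<'E'
from h import *
a=cv2.cvtColor(arm.grab_frame("scene"),cv2.COLOR_RGB2BGR); w=cv2.cvtColor(arm.grab_frame("wrist"),cv2.COLOR_RGB2BGR)
c=cv2.resize(a[170:270,270:370],(480,480),interpolation=cv2.INTER_CUBIC)
cv2.imwrite("pics/m3.png",cv2.resize(np.hstack([c,w]),(800,343)))
E
```

```text
t 14.2 tcp [487.5  90.7 249.9] tip [612.4  30.1 107.1] j [ 0.2  -0.08  1.95 -0.68  0.74 -0.54] F [ 0.4 -0.1 -1. ]
[[-0.6494, 0.4296, 0.6274], [0.3031, 0.903, -0.3046], [-0.6974, -0.0076, -0.7167]]
to tip -60 past C: tool shift [  0.2   0.4 -85.2]
to tip 30 past C: tool shift [0.2 0.4 4.8]
```

View pics/m3.png

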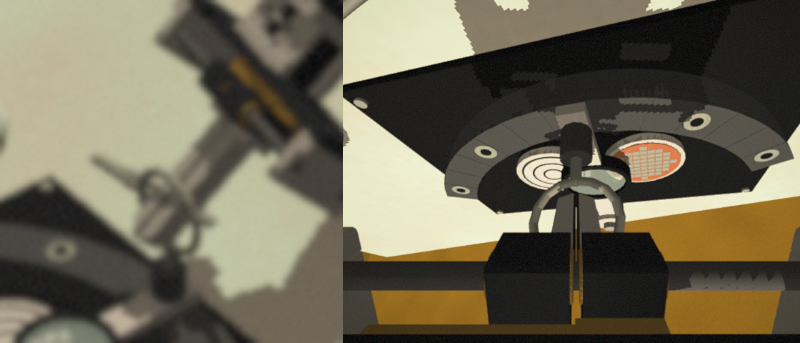

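The tip (scene crop (150,225)) has passed through the ring, and in the wrist view the fingers are centred in the ring at (575,205). Now I'll lift straight up by 25 mm: about 10 mm to contact, then about 14 mm of pin lift.

Request:
move_arm --commands '[[-1, [-0.035, 0, -0.036], 0], [-1, [-0.07, 0, -0.072], 0], [-1, [-0.07, 0, -0.072], 0]]'

```text
time_s: 14.6
ee_pos: [486.7, 90.8, 259.4]
tcp_rot: [[-0.651, 0.43, 0.626], [0.303, 0.903, -0.305], [-0.696, -0.009, -0.718]]
ft_force: [-2.9, 0.2, -3.4]
opening: 0.007
grip_force: 2.0
```

Request:
move_arm --commands '[[-1, [-0.02, 0, -0.021], 0], [-1, [-0.042, 0, -0.043], 0], [-1, [-0.042, 0, -0.043], 0]]'

```text
time_s: 14.9
ee_pos: [487.0, 90.8, 265.0]
tcp_rot: [[-0.651, 0.43, 0.625], [0.303, 0.903, -0.305], [-0.696, -0.009, -0.718]]
ft_force: [-4.1, 0.8, -4.9]
opening: 0.007
grip_force: 2.9
```

Request:
move_arm --commands '[[-1, [-0.03, 0, -0.031], 0], [-1, [-0.056, 0, -0.057], 0], [-1, [-0.056, 0, -0.057], 0], [-1, [-0.056, 0, -0.057], 0]]'

```text
time_s: 15.3
ee_pos: [487.1, 90.9, 273.1]
tcp_rot: [[-0.651, 0.43, 0.626], [0.303, 0.903, -0.305], [-0.696, -0.009, -0.718]]
ft_force: [-4.2, 2.2, -6.9]
opening: 0.002
grip_force: 3.6
```

```bash
python3 st.py; python3 - <<'E'
from h import *
a=cv2.cvtColor(arm.grab_frame("scene"),cv2.COLOR_RGB2BGR); w=cv2.cvtColor(arm.grab_frame("wrist"),cv2.COLOR_RGB2BGR)
c=cv2.resize(a[170:270,270:370],(480,480),interpolation=cv2.INTER_CUBIC)
cv2.imwrite("pics/m4.png",cv2.resize(np.hstack([c,w]),(800,343)))
E
```

```text
t 15.3 tcp [487.1  90.9 273.1] tip [611.7  30.2 130. ] j [ 0.2  -0.11  1.92 -0.64  0.78 -0.59] F [-4.2  2.2 -6.9]
[[-0.6511, 0.4298, 0.6256], [0.3032, 0.9029, -0.3047], [-0.6958, -0.0087, -0.7182]]
to tip -60 past C: tool shift [ 15.7   0.8 -68.2]
to tip 30 past C: tool shift [15.7  0.8 21.8]
```

View pics/m4.png

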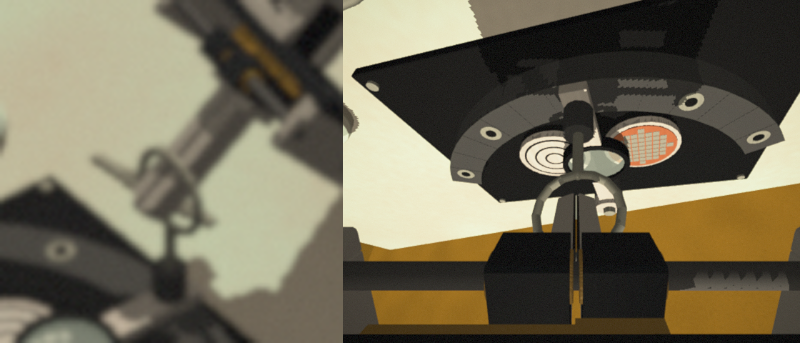

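The stem is visible above the boss, and the ring has risen about 5 px, or about 15 mm. The force is about 7 N, so the pin is clear of its hole. I'll work out the arc waypoints in tool axes.

```bash
python3 - <<'E'
from h import *
R=arm.get_state()["tcp_rot"]; P=np.array([782.62,-.71]); y0=-.2062
g=lambda a:P-190*np.array([np.cos(y0+a),np.sin(y0+a)])
for a in np.arange(-.05,-.5001,-.05):
    d=g(a)-g(0); print(round(a,2),d.round(1),(R.T@[*d,0]/100).round(3))
E
```

```text
-0.05 [2.2 9.2] [ 0.014  0.093 -0.015]
-0.1 [ 4.8 18.4] [ 0.024  0.187 -0.026]
-0.15 [ 7.9 27.4] [ 0.031  0.281 -0.034]
-0.2 [11.4 36.2] [ 0.035  0.376 -0.039]
-0.25 [15.4 44.8] [ 0.035  0.471 -0.04 ]
-0.3 [19.8 53.2] [ 0.032  0.566 -0.038]
-0.35 [24.6 61.4] [ 0.026  0.66  -0.033]
-0.4 [29.8 69.4] [ 0.016  0.754 -0.025]
-0.45 [35.4 77. ] [ 0.003  0.848 -0.013]
-0.5 [41.4 84.4] [-0.014  0.94   0.002]
```

Request:
move_arm --commands '[[-1, [0.014, 0.093, -0.015], 0], [-1, [0.024, 0.187, -0.026], 0], [-1, [0.031, 0.281, -0.034], 0], [-1, [0.035, 0.376, -0.039], 0], [-1, [0.035, 0.471, -0.04], 0], [-1, [0.032, 0.566, -0.038], 0], [-1, [0.026, 0.66, -0.033], 0], [-1, [0.016, 0.754, -0.025], 0], [-1, [0.003, 0.848, -0.013], 0], [-1, [-0.006, 0.9, -0.005], 0], [-1, [-0.014, 0.94, 0.002], 0], [-1, [-0.014, 0.94, 0.002], 0]]'

```text
time_s: 16.6
ee_pos: [528.6, 177.7, 272.7]
tcp_rot: [[-0.652, 0.427, 0.627], [0.304, 0.904, -0.3], [-0.695, -0.005, -0.719]]
ft_force: [-8.4, 5.9, -5.7]
opening: 0.006
grip_force: 5.5
```

```bash
python3 st.py; python3 - <<'E'
from h import *
t=cv2.cvtColor(arm.grab_frame("top"),cv2.COLOR_RGB2BGR); a=cv2.cvtColor(arm.grab_frame("scene"),cv2.COLOR_RGB2BGR); w=cv2.cvtColor(arm.grab_frame("wrist"),cv2.COLOR_RGB2BGR)
for n,i in(("top",t),("scene",a),("wrist",w)): cv2.imwrite(f"pics/r5_{n}.png",i)
z=lambda i,y,x:cv2.resize(i[y:y+100,x:x+100],(400,400),interpolation=cv2.INTER_CUBIC)
cv2.imwrite("pics/m5.png",np.hstack([z(t,150,260),z(a,220,270)]))
P=np.array([782.62,-.71])
for n in("top","scene"):
  c=arm.camera_model(n)
  for nm,r,h in(("lens",105,50),("boss",190,80),("pivot",0,50)):
    p=P-r*np.array([np.cos(-.7062),np.sin(-.7062)]); u=np.array(proj(c,[*p,h])); o=(260,150) if n=="top" else (270,220); print(n,nm,u.round(1),((u-o)*4).round(0))
E
```

```text
t 16.6 tcp [528.6 177.7 272.7] tip [653.4 117.9 129.5] j [ 0.36  0.05  1.76 -0.71  0.87 -0.43] F [-8.4  5.9 -5.7]
[[-0.6518, 0.427, 0.6267], [0.3039, 0.9042, -0.3], [-0.6948, -0.0051, -0.7192]]
to tip -60 past C: tool shift [ 15.9 -96.3 -68.4]
to tip 30 past C: tool shift [ 15.9 -96.3  21.6]
top lens [301.7 199. ] [167. 196.]
top boss [268.9 225.6] [ 36. 302.]
top pivot [338.9 162.4] [316.  50.]
scene lens [298.  289.6] [112. 278.]
scene boss [337.8 274.3] [271. 217.]
scene pivot [248.  296.5] [-88. 306.]
```

View pics/m5.png

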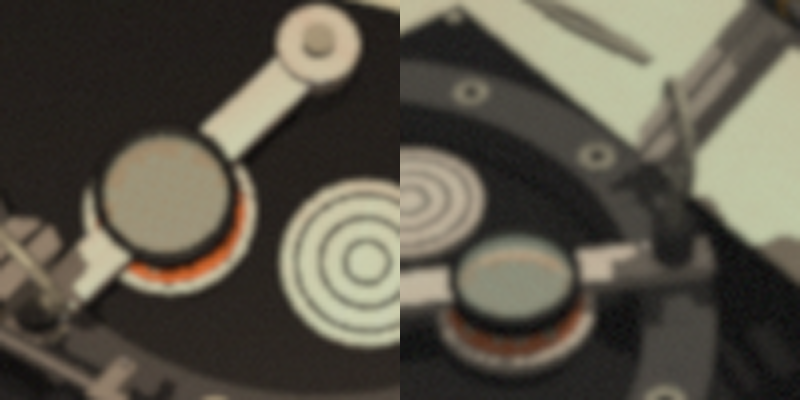

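The lens is over the wafer at top crop (167,195), where (167,196) is predicted, and at scene crop (115,277), where (112,278) is predicted. I'll lower the finger straight down so the pin can drop.

Request:
move_arm --commands '[[-1, [0.02, 0, 0.021], 0], [-1, [0.04, 0, 0.041], 0], [-1, [0.06, 0, 0.062], 0], [-1, [0.08, 0, 0.083], 0], [-1, [0.1, 0, 0.104], 0], [-1, [0.12, 0, 0.124], 0], [-1, [0.14, 0, 0.145], 0], [-1, [0.16, 0, 0.165], 0], [-1, [0.16, 0, 0.165], 0], [-1, [0.16, 0, 0.165], 0]]'

```text
time_s: 17.75
ee_pos: [529.6, 175.0, 251.7]
tcp_rot: [[-0.648, 0.429, 0.629], [0.302, 0.903, -0.304], [-0.699, -0.007, -0.715]]
ft_force: [0.2, 0.8, -0.4]
opening: 0.004
grip_force: 0.2
```

```bash
python3 st.py; python3 - <<'E'
from h import *
a=cv2.cvtColor(arm.grab_frame("scene"),cv2.COLOR_RGB2BGR); w=cv2.cvtColor(arm.grab_frame("wrist"),cv2.COLOR_RGB2BGR)
c=cv2.resize(a[210:310,290:390],(480,480),interpolation=cv2.INTER_CUBIC)
cv2.imwrite("pics/m6.png",cv2.resize(np.hstack([c,w]),(800,343)))
m=arm.camera_model("scene"); m2=arm.camera_model("wrist")
p=np.array([638.06,122.59])
k=4.8*343/480
for z in(97,107,125,135,153,163): print(z,((np.array(proj(m,[*p,z]))-(290,210))*k).round(0),(np.array(proj(m2,[*p,z]))*343/480+(343,0)).round(0))
E
```

```text
t 17.75 tcp [529.6 175.  251.7] tip [654.9 114.4 109.2] j [ 0.35  0.08  1.79 -0.75  0.84 -0.39] F [ 0.2  0.8 -0.4]
[[-0.6483, 0.429, 0.629], [0.3024, 0.9033, -0.3044], [-0.6988, -0.0071, -0.7153]]
to tip -60 past C: tool shift [  3.7 -93.9 -84.7]
to tip 30 past C: tool shift [  3.7 -93.9   5.3]
97 [165. 201.] [577. 178.]
107 [165. 189.] [577. 192.]
125 [166. 167.] [577. 218.]
135 [167. 154.] [577. 234.]
153 [167. 131.] [577. 265.]
163 [168. 118.] [577. 284.]
```

View pics/m6.png

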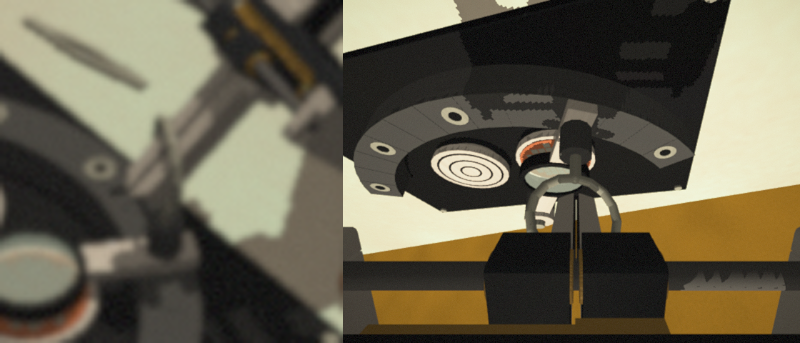

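The force has dropped to zero, so the ring is released, and the wrist view puts the ring's lower wire near the home prediction of (577,178). I'll back the finger out along its axis and check with a clear view.

Request:
move_arm --commands '[[-1, [0, 0, -0.15], 0], [-1, [0, 0, -0.35], 0], [-1, [0, 0, -0.55], 0], [-1, [0, 0, -0.8], 0], [-1, [0, 0, -1], 0], [-1, [0, 0, -1], 0], [-1, [0, 0, -1], 0], [-1, [0, 0, -1], 0]]'

```text
time_s: 18.65
ee_pos: [466.2, 205.3, 321.7]
tcp_rot: [[-0.651, 0.43, 0.626], [0.302, 0.903, -0.305], [-0.697, -0.009, -0.717]]
ft_force: [0.2, 0.3, 0.0]
opening: 0.006
grip_force: 0.0
```

```bash
python3 st.py; python3 - <<'E'
from h import *
a=cv2.cvtColor(arm.grab_frame("scene"),cv2.COLOR_RGB2BGR)
w=cv2.cvtColor(arm.grab_frame("wrist"),cv2.COLOR_RGB2BGR); cv2.imwrite("pics/w7.png",w); cv2.imwrite("pics/s7.png",a)
m=arm.camera_model("scene"); m2=arm.camera_model("wrist"); p=np.array([638.06,122.59])
th=np.linspace(0,6.283,60); ax=np.array([np.sin(.7062),np.cos(.7062)])
c=cv2.resize(a[210:310,290:390],(600,600),interpolation=cv2.INTER_CUBIC)
for dz,col in((0,(0,255,0)),(10,(0,0,255))):
  q=[((np.array(proj(m,[*(p+28*np.cos(t)*ax),125+dz+28*np.sin(t)]))-(290,210)+.5)*6) for t in th]
  for u in q[::3]: cv2.circle(c,tuple(int(v) for v in u),2,col,-1)
  print(dz,[np.round(proj(m2,[*p,125+dz+k]),0).tolist() for k in(-28,28)])
cv2.imwrite("pics/m7.png",c)
E
```

```text
t 18.65 tcp [466.2 205.3 321.7] tip [590.9 144.5 178.8] j [ 0.47 -0.08  1.79 -0.71  1.03 -0.41] F [0.2 0.3 0. ]
[[-0.6505, 0.4296, 0.6264], [0.3025, 0.903, -0.3051], [-0.6967, -0.009, -0.7173]]
to tip -60 past C: tool shift [  1.6 -93.   14.6]
to tip 30 past C: tool shift [  1.6 -93.  104.6]
0 [[329.0, 214.0], [328.0, 284.0]]
10 [[328.0, 225.0], [328.0, 298.0]]
```

View pics/m7.png

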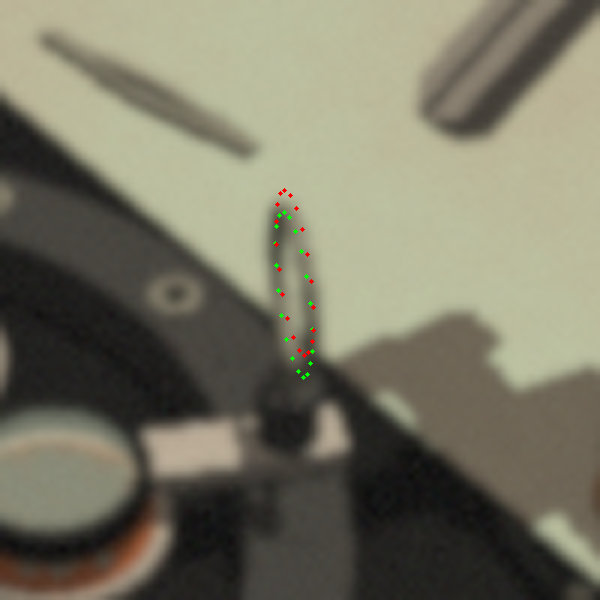

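The ring's outline, with its top at y≈205 and bottom at ≈375, follows the green home outline and not the red outline 10 mm higher. The pin is home, the lens is over the wafer, and the robot is clear. I'll hand in.

```bash
python3 -c "
from bench import arm
print(arm.hand_in())"
```

```text
the job is handed in; nothing more can be done
None
```

I hooked the ring, lifted the pin clear and swung the arm to the −0.5 hole. The pictures show the pin fully home and the lens over the wafer; the robot was clear of everything when I handed in at about 18.7 s.

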